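Click the green reference filter into the beam and take a reading

ROBOT

A 6-joint arm with a two-finger parallel gripper is mounted at the origin on a cart in front of the work surface, level with it; the furniture and walls round the work are solid. World frame = base frame: x ahead of the robot, y to its left, z up, the work surface at z = 0. Lengths are in m, angles in rad, forces in N, time in s.
With the tool pointing down it reaches from about 0.425 to 0.95 m from the base axis. Payload 3.5 kg.
Tool frame: the origin (TCP) lies at the very end of the fingers, on their centre line; the grasp point (between the pads) lies 19 mm behind it (ctrl.grip_point_offset is the distance from the TCP to the grasp point, in m); z points along the fingers, y is the line along which they close (so a half turn about z gives the same grasp; the last joint's range is limited). The gripper opens to 85 mm and grips with 20 to 120 N. Pads are 22 mm wide; open, the fingers measure 114 mm over their backs; the gripper's body (76 mm by 85 mm) begins 54 mm behind the grasp point. The pads swing forward as they close: fully open they stand 13 mm farther back than shut.
Start: joints at [1.158, 0.286, 1.577, -0, 1.279, -0.15], TCP at [0.175, 0.652, 0.231] pointing down, gripper open.
Joint ranges: [-2.77, 2.77], [-0.9, 2.22], [0.21, 2.48], [-1.53, 4.67], [0.24, 2.81], [-2.84, 2.84]. Speed limits (rad/s): [2.79, 2.79, 3.14, 3.14, 3.14, 3.14].

INTERFACE

Orientations are given as a unit quaternion [x, y, z, w].
In Python, from plant import telemetry, vision, ctrl gives the robot as it stands.
- The arm moves only by the tool arm_command, never from a script. Its argument "series" is one flat list of numbers, 7 for each row, row after row: the shift along the tool's x, y, z in cm, then the turn, a rotation vector about the tool's x, y, z in degrees, then the closure, from 0 (fully open) to 1 (shut). A call has 1 to 10 rows; each row is the pose to reach, as a shift and turn from the pose commanded when the call began, along the tool's axes at that moment; what a row does not reach only later rows make up. A row lasts 1/12 s, in which the tool goes at most 41.7 mm and 7.16 degrees, less where a joint would pass 70% of its speed; a pose out of reach is approached as far as the arm can. A call with a gripper value outside its range is refused whole. The fingers move at their own pace and stop on an object; "force" is the grip in N (left out, the last holds). Time passes only in rows, so rows that repeat a pose let the fingers close. It gives the time, the measured TCP pose, the force, the opening and the grip force at its end, in the units of the state.
- telemetry.get_state(): the state, without advancing time (a new reading comes with each control period).
- vision.read_camera(name): name is "side" or "top"; returns a dict with "color" (384x512x3 uint8, blue, green, red), "K" (3x3 intrinsics, pixels), "rvec" (rotation vector, rad) and "tvec" (3), from world to camera coordinates, as OpenCV has them. Camera axes: x right, y down, z forward; pixel columns grow to the right and rows downward; lengths in m; the calibration is good to about 2 mm. A picture is of the moment at which its call begins. There is no depth.
- ctrl.sign_off(): hands the job in; it is judged then, once.
The state is a dict: "time": time; "qpos": joint angles; "dq": joint speeds; "joint_efforts": joint torques, N m; "eef_pos": TCP position; "tcp_rot": TCP orientation; "contact_force": force on the tool from outside, world axes, zero at the start; "wrist_torque": the same for the moment, N m; "opening": opening from 0.0 (shut) to 1.0 (fully open); "finger_force": force on a finger pad.
Only numpy, scipy, OpenCV 4.12 (cv2) and the standard library are available. Lean on these libraries where they do the work, as an engineer would, in place of code of your own. Each camera call takes 0.05 s, during which the arm holds its last target. There are 200 camera calls.

TASK

The spectrophotometer is being checked with its reference filters. Push the black knob of the cell changer in with a fingertip until the green filter clicks into place in the light beam and stays there when you let go, then push the lid fully shut over the compartment and press the green read key down. Leave the filters standing in the changer, do not press the key while the lid is open, and leave the other things on the bench alone.

Things in the scene. Friction and masses are not known exactly. Their poses are not given: they have to be found in the camera images.
- photometer: white spectrophotometer, fixed. Origin: centre of underside; x to its rear, y left, z up. 220 mm deep (front face at x = -110), 270 wide, deck 98 high; rear housing (x over 42) 125 high. In the deck an open black compartment (x -98 to 42, y -20 to 60). Right of it the read key, and behind the key a sloping display up to 120 mm high. Its pose varies
- changer: aluminium slide in the compartment, moves only along the photometer's x. Four pockets in a row, 16 mm apart; origin: underside of the rearmost one. Starts drawn out, all pockets in front of the beam, the rearmost by 8 to 15 mm. One click stop per pocket, with that pocket in the beam. Between stops it slides against 1 to 2 N and stays where left; hard end 66 mm from the start
- knob (a point): centre of the front face of the black knob on the changer's rod (7 mm thick, level, 55 mm above the bench). Knob 24 mm across, 13 mm thick, its face looking away from the photometer; about 126 mm out from the front face at the start, 67 mm at the last stop. Pushed in, it moves changer and filters to the rear; a finger hooked behind it draws them back
- beam (a point): where the light beam crosses the changer's line of travel, 72 mm above the bench, between two small red marks on the left and right rims; axes as the photometer, beam along y. Within about 2 mm of a stop a spring ball pulls the changer in by itself (push force drops, it jumps ahead of the finger); pushing it out of a stop takes about 8 N
- filter_amber: reference filter: a black holder the size of a cuvette, 12.5 mm square and 48 mm high, with an amber cap and amber glass windows; stands loose in one of the four changer pockets (0.7 mm play), which one varies. Origin: centre of its underside, 39 mm above the bench
- filter_green: reference filter: a black holder the size of a cuvette, 12.5 mm square and 48 mm high, with a green cap and green glass windows; stands loose in one of the four changer pockets (0.7 mm play), which one varies. Origin: centre of its underside, 39 mm above the bench
- filter_blue: reference filter: a black holder the size of a cuvette, 12.5 mm square and 48 mm high, with a blue cap and blue glass windows; stands loose in one of the four changer pockets (0.7 mm play), which one varies. Origin: centre of its underside, 39 mm above the bench
- filter_pink: reference filter: a black holder the size of a cuvette, 12.5 mm square and 48 mm high, with a pink cap and pink glass windows; stands loose in one of the four changer pockets (0.7 mm play), which one varies. Origin: centre of its underside, 39 mm above the bench
- lid (a joint): hinge of the dark grey lid, rad: 0 = shut on the deck, 1.5 to 1.75 = standing open at the start. Friction hinge along the photometer's x at the left of the compartment: it stays at any angle and takes 1 to 2 N at its edge; it shuts by swinging over to the photometer's right
- lid_hinge (a point): middle of the lid's hinge line, 98 mm above the bench. Lid: a plate 148 mm long (74 mm to either side of this point along x), 96 mm wide from the hinge line, 7 mm thick; shut, its outer face is 7 mm above the hinge line. x axis along the hinge; when shut y points left, away from the lid, and z up
- lid_edge (a point): middle of the lid's free edge (tip of its finger lip), 104 mm from the hinge line
- read_key (a joint): round green key on the deck, m: 0 = up, 0.005 = fully pressed; springs back, fully down takes about 5 N; it counts as pressed from 0.003
- read_key_top (a point): centre of the top of the green read key (24 mm across); it is pressed straight down
- forceps: steel forceps, 14 x 126 x 8 mm, lying flat, not part of the job
- marker: black marker pen, 13 x 138 x 13 mm, lying flat, not part of the job
- petri_dish: small clear petri dish with lid, 60 mm across, 16 mm high, not part of the job
- amber_bottle: amber bottle with black cap, 50 mm across, 108 mm high, not part of the job
- beaker: small glass beaker, 50 mm across, 60 mm high, not part of the job
- tape_roll: roll of yellow label tape lying flat, 80 mm across, 19 mm high, not part of the job

How it is judged:
On the way, in this order (a step that is already met when the one before it is completed fails the run):
1. the green filter is clicked into the beam, the changer at rest and not touched, the lid still open (horizontal distance between filter_green and beam below 0.0028 m and contact force between the fingers and changer below 0.3 N and velocity of joint changer between -0.005 and 0.005 m/s and value of joint lid above 0.5 rad), for 0.2 s.
2. the lid is shut with the green filter in the beam (value of joint lid below 0.04 rad and horizontal distance between filter_green and beam below 0.0028 m), for 0.1 s.
3. the read key is pressed with the lid shut and the green filter in the beam (all of step 2 and value of joint read_key above 0.003 m), for 0.05 s.
At the end, for the whole second after the job is handed in: The green filter stands in the beam (its centre within 2.8 mm of the beam, seen from above), clicked in and at rest; the lid is shut (within 0.04 rad), the key is up again, and all four filters stand in their pockets (all of step 2 and value of joint read_key below 0.001 m and linear speed of filter_green below 0.01 m/s and z of each of filter_amber, filter_green, filter_blue, filter_pink in the frame of photometer below 0.046 m); the robot touches nothing.
It fails at once if the read key is pressed while the lid is open (value of joint read_key above 0.003 m and value of joint lid above 0.1 rad).
It fails at once if a filter is lifted out of the changer (z of any of filter_amber, filter_green, filter_blue, filter_pink in the frame of photometer above 0.055 m).
It fails at once if a bystander is moved by more than 20 mm (distance of any of forceps, marker, petri_dish, amber_bottle, beaker, tape_roll from where it was at the start of the episode above 0.02 m).
It fails at once if a bystander is tipped over (angle between any of amber_bottle, beaker, petri_dish's own z axis and vertical above 0.5 rad).
It also fails if it takes over 58 s, if anything falls off the work surface, if the arm or the gripper's body presses on something with over 40 N, if the wrist force passes 120 N, or if a joint passes its speed limit or range.

## Working session

There is one attempt and no reset: what is moved stays moved. The work goes in short steps, Python scripts to look and compute and a tool call to move; the robot and the scene stay as the last step left them, time stands still between calls to the robot, and variables do not carry over. Pictures are saved under pics/ and viewed, at most 10 in all, crops included, and the job is handed in when it is done.

Besides the shell and the picture viewer there is one more tool, called after ">>>" as name(argument=value, ...), one argument or row to a line, values as JSON. arm_command: Moves the arm, as the interface text tells. Its arguments: {"type":"object","properties":{"series":{"type":"array","items":{"type":"number"}},"force":{"type":"number"}},"required":["series"]}

```bash
mkdir -p pics; ls; python3 - <<'E'
from plant import telemetry, vision, ctrl
import cv2,pickle
s=telemetry.get_state(); print(s)
d={}
for n in("side","top"):
    r=vision.read_camera(n); d[n]=r; cv2.imwrite(f"pics/{n}0.png",cv2.resize(r["color"],(800,600),interpolation=cv2.INTER_CUBIC)); print(n,r["K"],r["rvec"],r["tvec"])
pickle.dump(d,open("cam0.pkl","wb"))
E
```

```text
pics
{'time': 0.0, 'qpos': array([ 1.15801055e+00,  2.87139551e-01,  1.57815091e+00,  7.38316541e-08,
        1.27861246e+00, -1.50011538e-01]), 'dq': array([-8.76790965e-04, -2.26230701e-04,  4.51631305e-04,  9.71829647e-04,
       -2.88275616e-03,  7.77527935e-05]), 'joint_efforts': array([-1.76930776e-04, -4.05972362e+01, -2.92630255e+01, -1.38582109e-04,
        5.61652952e-03, -1.23712206e-05]), 'eef_pos': array([0.17505419, 0.65123421, 0.22997872]), 'tcp_rot': array([ 1.31009354e-01,  9.91380459e-01, -1.10968999e-03, -3.20814032e-04]), 'contact_force': array([-0.44559069, -0.31796287, -0.01916589]), 'wrist_torque': array([-0.02993598, -0.05405408, -0.06400538]), 'finger_force': 0.0, 'opening': 0.9997587675646122}
side [[457.68796369   0.         259.02788942]
 [  0.         457.68796369 192.07181882]
 [  0.           0.           1.        ]] [ 2.55675694 -0.66765739  0.17967166] [-0.48682256  0.36693612  1.17783705]
top [[389.78340257   0.         250.64988061]
 [  0.         389.78340257 187.53147064]
 [  0.           0.           1.        ]] [ 2.15019176 -2.17369763  0.15289865] [0.09114798 0.61361697 1.32660864]
```

View pics/side0.png

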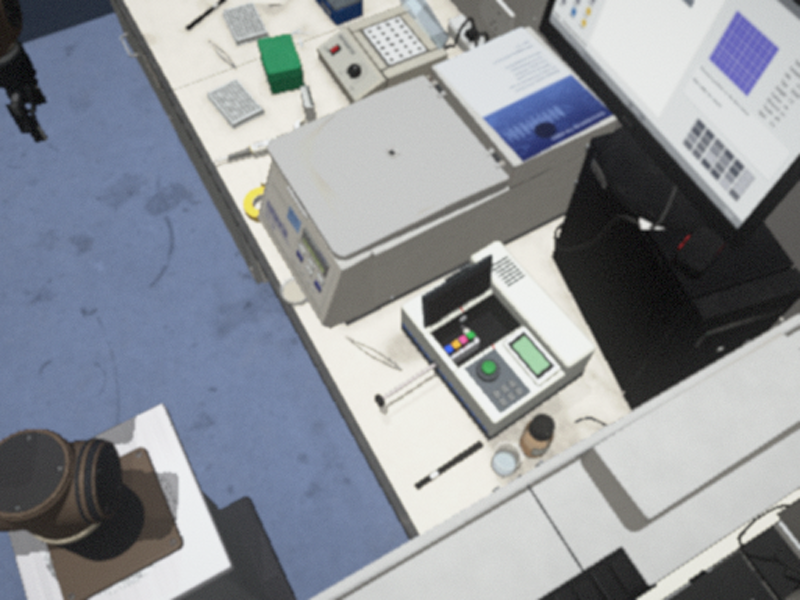

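View pics/top0.png

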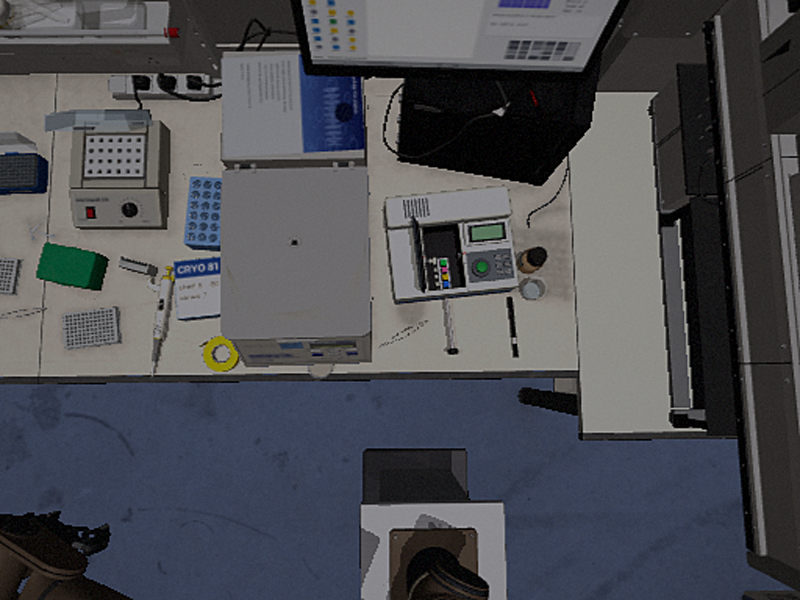

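The side view shows the photometer at about (495,340), the lid up at (457,290), the filters at (450-472,348-335), the knob at (380,401) and the key at (488,369). In the top view the filters are at (443,262-285), the knob at (452,350) and the key at (481,267). Next I'll zoom in.

```bash
python3 - <<'E'
import cv2,pickle,numpy as np
d=pickle.load(open("cam0.pkl","rb"))
a=d["side"]["color"][150:300,230:390]; b=d["top"]["color"][115:235,240:360]
a=cv2.resize(a,None,fx=5,fy=4.0*1.25,interpolation=cv2.INTER_CUBIC)[:600]
cv2.imwrite("pics/sidez.png",cv2.resize(d["side"]["color"][150:270,235:395],(800,600),interpolation=cv2.INTER_CUBIC))
cv2.imwrite("pics/topz.png",cv2.resize(b,(600,600),interpolation=cv2.INTER_CUBIC))
E
```

```text
(no output)
```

View pics/sidez.png

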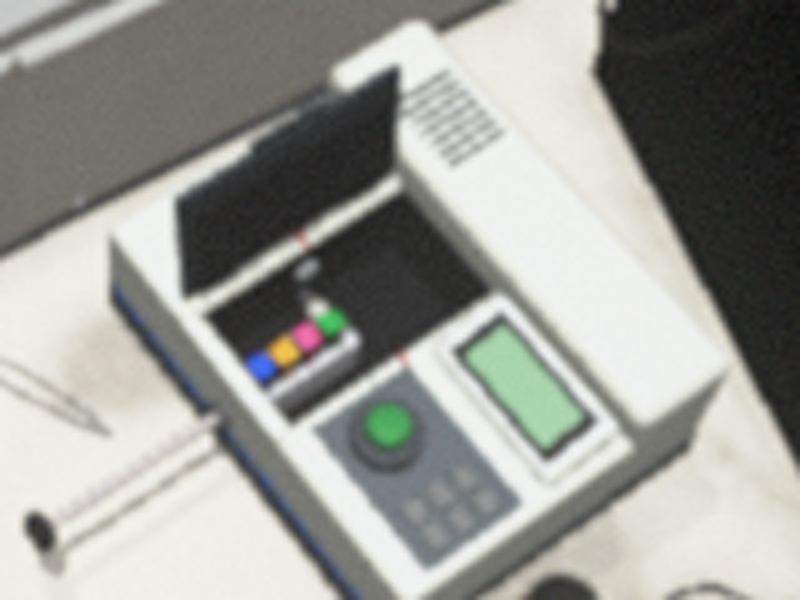

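View pics/topz.png

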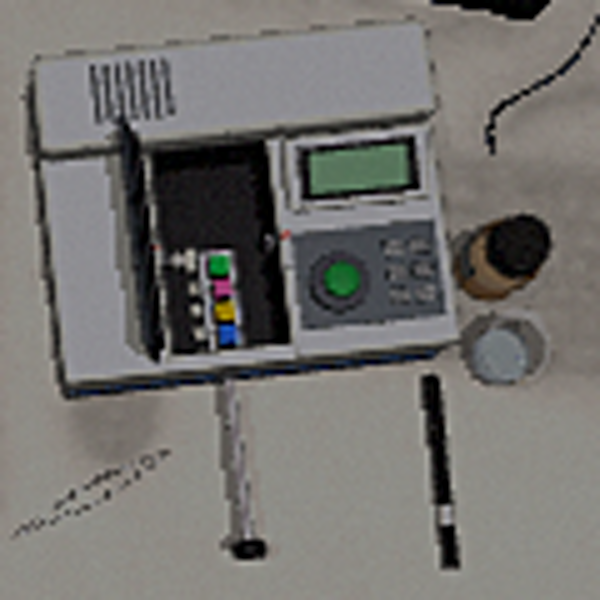

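Back to front, the caps are green, pink, amber and blue, so green is rearmost and belongs to the first stop. In the side zoom, the cap is at (332,321), the red marks at (302,238) and (403,357), the key at (390,425) and the knob at (40,530). In the top zoom they are at (219,265), (155,247) and (286,235), (343,280) and (248,548).

```bash
cat > h.py <<'E'
import cv2,pickle,numpy as np
d=pickle.load(open("cam0.pkl","rb"))
org={"side":(235,150),"top":(240,115)}
def px(c,p): return (np.array(p,float)+.5)/5-.5+np.array(org[c])
def P(c):
    r=d[c]; return r["K"]@np.c_[cv2.Rodrigues(r["rvec"])[0],np.array(r["tvec"]).reshape(3)]
def proj(c,X): r=d[c]; return cv2.projectPoints(np.array(X,float).reshape(-1,3),r["rvec"],np.array(r["tvec"],float),r["K"],None)[0].reshape(-1,2)
def tri(s,t):
    X=cv2.triangulatePoints(P("side"),P("top"),px("side",s).reshape(2,1),px("top",t).reshape(2,1))[:,0]; return X[:3]/X[3]
def atz(c,p,z):
    M=P(c); q=px(c,p); A=np.outer([*q,1],[1])
    w=np.linalg.solve(np.c_[M[:,:2],-np.array([*q,1])],-(M[:,2]*z+M[:,3])); return w[:2]
E
python3 - <<'E'
from h import *
from scipy.optimize import least_squares
np.set_printoptions(precision=4,suppress=True)
pts={"knob":((40,530),(248,548)),"key":((390,425),(343,280)),"markL":((302,238),(155,247)),"markR":((403,357),(286,235)),"green":((332,321),(219,265)),"blue":((262,368),(227,333))}
for k,(s,t) in pts.items(): print(k,tri(s,t))
L=[(-110,135,98),(-110,135,98),(42,135,125),(110,135,125),(42,135,125),(110,135,125),(42,-135,125),(110,-135,125),(42,-135,125),(110,-135,125),(-98,-20,98),(42,-20,98),(-110,-135,98),(-98,-20,98)]
C=["side","top","side","side","top","top","side","side","top","top","side","side","top","top"]
Q=[(112,238),(62,385),(335,75),(415,20),(38,155),(32,60),(640,410),(725,360),(437,120),(425,22),(285,425),(495,295),(458,342),(295,355)]
q=np.array([px(c,p) for c,p in zip(C,Q)]); L=np.array(L)/1e3
def W(p,L):
    c,s=np.cos(p[2]),np.sin(p[2]); return L@np.array([[c,s,0],[-s,c,0],[0,0,1]])+[p[0],p[1],0]
def res(p): 
    X=W(p,L); return np.array([proj(c,x)[0]-u for c,x,u in zip(C,X,q)]).ravel()
f=least_squares(res,[.75,-.1,0],loss="soft_l1"); p=f.x
print(p,np.degrees(p[2])); print(res(p).reshape(-1,2).round(1).tolist())
for k,(s,t) in pts.items():
    X=tri(s,t)-[p[0],p[1],0]; c,s_=np.cos(p[2]),np.sin(p[2]); print(k,"local",1e3*np.array([c*X[0]+s_*X[1],-s_*X[0]+c*X[1],X[2]]))
print("top only: green z.087",atz("top",(219,265),.087),"markL",atz("top",(155,247),.098),"markR",atz("top",(286,235),.098),"key",atz("top",(343,280),.105),"knob",atz("top",(248,548),.055))
print("side: green",atz("side",(332,321),.087),"L",atz("side",(302,238),.098),"R",atz("side",(403,357),.098))
print("lid free edge tri",tri((178,203),(150,362)),tri((398,68),(125,120)))
np.save("pose.npy",p)
E
```

```text
knob [ 0.4832 -0.0456  0.0523]
key [ 0.6587 -0.1062  0.1165]
markL [0.6839 0.0178 0.0993]
markR [ 0.692  -0.071   0.1005]
green [ 0.6756 -0.0272  0.083 ]
blue [ 0.6286 -0.0318  0.0798]
[ 0.7123 -0.0441  0.0961] 5.506927784593349
[[-2.0, -2.5], [0.4, 1.0], [-2.2, -1.5], [0.7, -1.9], [0.4, 0.9], [-0.6, 0.1], [0.3, 3.9], [2.9, 0.4], [0.9, -0.4], [0.6, -0.4], [0.4, -0.0], [-0.6, -0.8], [1.0, 1.1], [-0.7, -1.4]]
knob local [-228.2402   20.4423   52.339 ]
key local [-59.3311 -56.7074 116.4748]
markL local [-22.3772  64.3636  99.3449]
markR local [-22.8148 -24.8698 100.5407]
green local [-34.9102  20.2725  82.967 ]
blue local [-82.1326  20.2379  79.8279]
top only: green z.087 [ 0.6756 -0.0271] markL [0.6864 0.017 ] markR [ 0.6938 -0.0718] key [ 0.6614 -0.1084] knob [ 0.4846 -0.0458]
side: green [ 0.6737 -0.0287] L [0.6826 0.0188] R [ 0.6919 -0.0699]
lid free edge tri [0.6007 0.0263 0.1945] [0.7492 0.0412 0.1908]
```

```bash
python3 - <<'E'
from h import *
np.set_printoptions(precision=3,suppress=True)
def t8(s,t):
    a=(np.array(s,float)*.64).reshape(2,1);b=(np.array(t,float)*.64).reshape(2,1)
    X=cv2.triangulatePoints(P("side"),P("top"),a,b)[:,0];return X[:3]/X[3]
print("centrifuge top front right",t8((345,252),(370,337)),"front left",t8((270,148),(222,337)))
print("rear right top", t8((508,180),(367,170)))
print("petri",t8((293,290),(320,370)))
def p8(c,p,z): return atz(c,((np.array(p)*.64-np.array(org[c])+.5)*5-.5),z)
print("petri z.016",p8("side",(293,290),.016),p8("top",(320,370),.016)); print("bench edge",p8("top",(400,378),0),"forceps",p8("top",(380,346),.0),p8("top",(428,322),0),"marker",p8("top",(514,355),.01),"bottle",p8("top",(535,258),.108),"tape",p8("top",(222,353),.019))
print("monitor",p8("top",(440,80),.4))
p=np.load("pose.npy");c,s=np.cos(p[2]),np.sin(p[2])
def w(x,y): return np.array([p[0]+c*x-s*y,p[1]+s*x+c*y])
for n,q in dict(face=(-.236,.0202),pre=(-.262,.0202),lid=(-.03,.081)).items(): print(n,w(*q))
E
```

```text
centrifuge top front right [0.513 0.126 0.26 ] front left [0.511 0.413 0.221]
rear right top [0.834 0.132 0.24 ]
petri [0.448 0.246 0.017]
petri z.016 [0.45  0.246] [0.445 0.247]
bench edge [0.425 0.067] forceps [0.498 0.112] [0.552 0.001] marker [ 0.474 -0.191] bottle [ 0.678 -0.224] tape [0.486 0.465]
monitor [0.937 0.002]
face [ 0.475 -0.047]
pre [ 0.45  -0.049]
lid [0.675 0.034]
```

>>> arm_command(
  series=[-2, -2, -4, 0, 0, -4, 1, -5, -5, -7, 0, 0, -8, 1, -8, -8, -10, 0, 0, -12, 1, -11, -11.5, -10, 0, 0, -16, 1, -14, -15, -10, 0, 0, -20.5, 1, -17, -18.5, -10, 0, 0, -20.5, 1, -20, -22, -10, 0, 0, -20.5, 1, -23, -25.5, -10, 0, 0, -20.5, 1, -25, -28.5, -10, 0, 0, -20.5, 1, -27.5, -31, -10, 0, 0, -20.5, 1],
  force=40,
)

```text
time: 0.93
eef_pos: [0.3455, 0.3092, 0.3309]
tcp_rot: [-0.048, 0.999, -0.0, -0.0]
contact_force: [1.8, 0.0, -0.1]
opening: -0.001
finger_force: 0.0
```

>>> arm_command(
  series=[-2, -4, 0, 0, 0, 0, 1, -4, -8, 0, 0, 0, 0, 1, -5.8, -12, 0, 0, 0, 0, 1, -5.8, -16, 0, 0, 0, 0, 1, -5.8, -20, 0, 0, 0, 0, 1, -5.8, -24, 0, 0, 0, 0, 1, -5.8, -28, 0, 0, 0, 0, 1, -5.8, -32, 2, 0, 0, 0, 1, -5.8, -33.7, 6, 0, 0, 0, 1, -5.8, -33.7, 10, 0, 0, 0, 1],
)

```text
time: 1.77
eef_pos: [0.4369, -0.0225, 0.2352]
tcp_rot: [-0.045, 0.999, -0.002, 0.003]
contact_force: [1.7, -0.7, -0.9]
opening: 0.001
finger_force: 0.0
```

>>> arm_command(
  series=[0, 0, 4, 0, 0, 0, 1, 0, 0, 8, 0, 0, 0, 1, 0, 0, 12, 0, 0, 0, 1, 0, 0, 14, 0, 0, 0, 1, 0, 0, 14, 0, 0, 0, 1, 0, 0, 14, 0, 0, 0, 1],
)

```text
time: 2.27
eef_pos: [0.4344, -0.0185, 0.093]
tcp_rot: [-0.047, 0.999, 0.001, -0.002]
contact_force: [1.4, -0.0, 1.9]
opening: 0.002
finger_force: 0.0
```

```bash
python3 - <<'E'
from plant import telemetry, vision
import cv2,numpy as np
s=telemetry.get_state(); print(s["eef_pos"],s["tcp_rot"],s["contact_force"])
a=vision.read_camera("side")["color"][150:270,235:395]; b=vision.read_camera("top")["color"][115:235,240:360]
cv2.imwrite("pics/m1.png",np.hstack([cv2.resize(a,(460,345),interpolation=cv2.INTER_CUBIC),cv2.resize(b,(345,345),interpolation=cv2.INTER_CUBIC)])[:,:800])
E
```

```text
[ 0.43438737 -0.01846504  0.09304525] [-4.74737673e-02  9.98871088e-01  5.32427872e-04 -1.58371349e-03] [ 1.36138004e+00 -1.02264000e-03  1.90518620e+00]
```

View pics/m1.png

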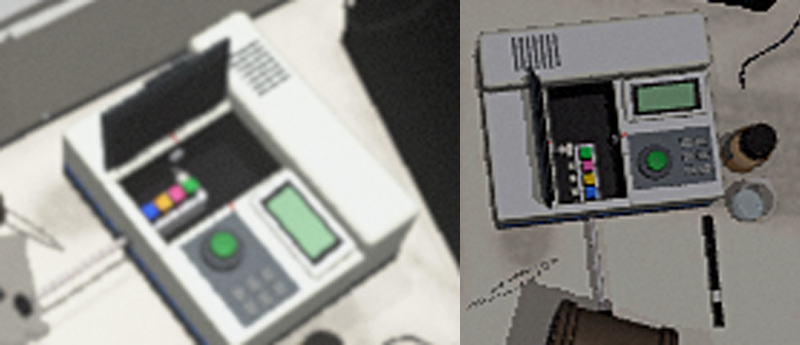

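The arm hides the knob, but the filters and bystanders haven't moved. The tool is 32 mm too far left in the photometer's frame, so I'll shift right, go down and approach.

>>> arm_command(
  series=[0, -3.2, 0, 0, 0, 0, 1, 0, -3.2, 2.5, 0, 0, 0, 1, 0, -3.2, 5.3, 0, 0, 0, 1, -1, -3.2, 5.3, 0, 0, 0, 1, -1.8, -3.2, 5.3, 0, 0, 0, 1, -1.8, -3.2, 5.3, 0, 0, 0, 1, -1.8, -3.2, 5.3, 0, 0, 0, 1],
)

```text
time: 2.95
eef_pos: [0.4591, -0.0493, 0.0436]
tcp_rot: [-0.048, 0.999, -0.001, 0.002]
contact_force: [-0.6, -0.7, -0.1]
opening: 0.003
finger_force: 0.0
```

>>> arm_command(
  series=[-0.2, 0, 0, 0, 0, 0, 1, -0.4, 0, 0, 0, 0, 0, 1, -0.6, 0, 0, 0, 0, 0, 1, -0.8, 0, 0, 0, 0, 0, 1, -0.8, 0, 0, 0, 0, 0, 1, -0.8, 0, 0, 0, 0, 0, 1],
)

```text
time: 3.45
eef_pos: [0.4643, -0.0481, 0.041]
tcp_rot: [-0.047, 0.999, 0.0, 0.0]
contact_force: [-0.2, -0.5, -0.2]
opening: -0.001
finger_force: 0.0
```

```bash
cat >> h.py <<'E'
from plant import telemetry, vision
pp=np.load("pose.npy")
def loc():
    s=telemetry.get_state(); x=s["eef_pos"]-[pp[0],pp[1],0]; f=s["contact_force"]; c,q=np.cos(pp[2]),np.sin(pp[2])
    r=lambda v:np.array([c*v[0]+q*v[1],-q*v[0]+c*v[1],v[2]])
    print("local mm",(r(x)*1e3).round(1),"f",r(f).round(2),"t",round(s["time"],2))
def caps():
    # green cap, blue cap, red marks: HSV centroids in both views, triangulated, photometer frame mm
    out={}
    for c in("side","top"):
        im=vision.read_camera(c)["color"]; h=cv2.cvtColor(cv2.GaussianBlur(im,(0,0),.6),cv2.COLOR_BGR2HSV)
        for n,lo,hi in(("green",(45,120,40),(75,255,255)),("blue",(105,140,60),(125,255,255)),("pink",(155,90,80),(172,255,255))):
            m=cv2.inRange(h,lo,hi)
            g=px(c,dict(side={"green":(332,321),"blue":(262,368),"pink":(308,337)},top={"green":(219,265),"blue":(227,333),"pink":(221,288)})[c][n])
            yy,xx=np.mgrid[:384,:512]; k=(m>0)&(np.hypot(xx-g[0],yy-g[1])<(9 if n=="green" else 7))
            w=h[...,1]*k; out[n,c]=(np.array([(xx*w).sum(),(yy*w).sum()])/max(w.sum(),1),int(k.sum()))
    for n in("green","pink","blue"):
        a,b=out[n,"side"],out[n,"top"]
        X=cv2.triangulatePoints(P("side"),P("top"),a[0].reshape(2,1),b[0].reshape(2,1))[:,0];X=X[:3]/X[3]-[pp[0],pp[1],0]
        cs,q=np.cos(pp[2]),np.sin(pp[2]); print(n,a[1],b[1],"local mm",(1e3*np.array([cs*X[0]+q*X[1],-q*X[0]+cs*X[1],X[2]])).round(1))
E
python3 -c "
from h import *
loc();caps()"
```

```text
local mm [-247.2   19.8   41. ] f [-0.24 -0.52 -0.23] t 3.45
green 14 14 local mm [-34.1  20.4  81.4]
pink 28 10 local mm [-50.6  20.2  83. ]
blue 18 12 local mm [-83.   20.4  82.3]
```

>>> arm_command(
  series=[-0.2, 0, 0, 0, 0, 0, 1, -0.4, 0, 0, 0, 0, 0, 1, -0.5, 0, 0, 0, 0, 0, 1, -0.6, 0, 0, 0, 0, 0, 1, -0.6, 0, 0, 0, 0, 0, 1, -0.6, 0, 0, 0, 0, 0, 1],
)

```text
time: 4.05
eef_pos: [0.4692, -0.0475, 0.0407]
tcp_rot: [-0.048, 0.999, 0.0, -0.002]
contact_force: [-5.2, -1.8, 2.9]
opening: 0.0
finger_force: 2.6
```

```bash
python3 -c "
from h import *
loc();caps()"
```

```text
local mm [-242.3   19.9   40.7] f [-5.39 -1.26  2.94] t 4.05
green 18 12 local mm [-30.1  20.5  84.7]
pink 24 13 local mm [-46.1  20.5  81.7]
blue 20 10 local mm [-78.5  20.3  81.4]
```

>>> arm_command(
  series=[-0.1, 0, 0, 0, 0, 0, 1, -0.2, 0, 0, 0, 0, 0, 1, -0.3, 0, 0, 0, 0, 0, 1, -0.4, 0, 0, 0, 0, 0, 1, -0.4, 0, 0, 0, 0, 0, 1],
)

```text
time: 4.57
eef_pos: [0.474, -0.047, 0.0408]
tcp_rot: [-0.047, 0.999, 0.0, -0.0]
contact_force: [-1.6, -0.9, -0.5]
opening: -0.001
finger_force: 1.1
```

```bash
python3 -c "
from h import *
loc();caps()"
```

```text
local mm [-237.5   19.9   40.8] f [-1.65 -0.72 -0.54] t 4.57
green 19 11 local mm [-25.3  20.4  84.7]
pink 21 15 local mm [-40.6  20.4  77.8]
blue 24 14 local mm [-73.6  20.5  81.1]
```

>>> arm_command(
  series=[-0.05, 0, 0, 0, 0, 0, 1, -0.1, 0, 0, 0, 0, 0, 1, -0.1, 0, 0, 0, 0, 0, 1],
)

```text
time: 4.92
eef_pos: [0.4752, -0.0469, 0.0408]
tcp_rot: [-0.047, 0.999, 0.0, -0.0]
contact_force: [-2.5, 0.5, -1.2]
opening: -0.002
finger_force: 0.9
```

```bash
python3 -c "
from h import *
loc();caps()"
```

```text
local mm [-236.3   19.9   40.8] f [-2.43  0.72 -1.17] t 4.92
green 20 12 local mm [-24.5  20.6  84.3]
pink 23 12 local mm [-39.3  20.2  78.6]
blue 22 14 local mm [-72.2  20.9  80.6]
```

>>> arm_command(
  series=[-0.05, 0, 0, 0, 0, 0, 1, -0.1, 0, 0, 0, 0, 0, 1, -0.1, 0, 0, 0, 0, 0, 1],
)

```text
time: 5.27
eef_pos: [0.4768, -0.047, 0.0411]
tcp_rot: [-0.047, 0.999, -0.0, 0.001]
contact_force: [-0.0, -0.0, -0.6]
opening: -0.003
finger_force: 0.3
```

```bash
python3 -c "
from h import *
loc();caps()"
```

```text
local mm [-234.7   19.7   41.1] f [-0.03 -0.04 -0.62] t 5.27
green 21 9 local mm [-23.   20.5  84.8]
pink 20 16 local mm [-38.   20.1  80.3]
blue 23 14 local mm [-70.6  20.9  81.3]
```

>>> arm_command(
  series=[-0.05, 0, 0, 0, 0, 0, 1, -0.1, 0, 0, 0, 0, 0, 1, -0.1, 0, 0, 0, 0, 0, 1],
)

```text
time: 5.62
eef_pos: [0.4777, -0.047, 0.0413]
tcp_rot: [-0.047, 0.999, -0.0, 0.0]
contact_force: [-0.5, -0.5, 0.5]
opening: 0.003
finger_force: 0.4
```

```bash
python3 -c "
from h import *
loc();caps()"
```

```text
local mm [-233.9   19.6   41.3] f [-0.54 -0.42  0.54] t 5.62
green 21 11 local mm [-22.3  20.4  86. ]
pink 19 16 local mm [-37.5  20.   79.7]
blue 23 15 local mm [-70.5  20.7  82.7]
```

>>> arm_command(
  series=[-0.05, 0, 0, 0, 0, 0, 1, -0.1, 0, 0, 0, 0, 0, 1, -0.1, 0, 0, 0, 0, 0, 1],
)

```text
time: 5.97
eef_pos: [0.4782, -0.0469, 0.0411]
tcp_rot: [-0.048, 0.999, -0.0, -0.0]
contact_force: [-1.4, -0.6, 0.0]
opening: -0.001
finger_force: 0.7
```

```bash
python3 -c "
from h import *
loc();print(telemetry.get_state()['finger_force']);caps()"
```

```text
local mm [-233.3   19.7   41.1] f [-1.43 -0.46  0.05] t 5.97
0.7397183260218299
green 19 12 local mm [-21.4  20.3  85.4]
pink 18 12 local mm [-36.3  20.1  78.6]
blue 25 16 local mm [-69.5  20.7  81.6]
```

>>> arm_command(
  series=[0.5, 0, 0, 0, 0, 0, 1, 1, 0, 0, 0, 0, 0, 1, 1.5, 0, 0, 0, 0, 0, 1, 1.5, 0, 0, 0, 0, 0, 1, 1.5, 0, 0, 0, 0, 0, 1],
)

```text
time: 6.48
eef_pos: [0.4629, -0.0482, 0.0409]
tcp_rot: [-0.047, 0.999, 0.0, 0.0]
contact_force: [0.1, -0.1, -0.8]
opening: 0.001
finger_force: 0.0
```

```bash
python3 -c "
from h import *
loc();caps();caps()"
```

```text
local mm [-248.7   19.9   40.9] f [ 0.09 -0.11 -0.77] t 6.48
green 19 12 local mm [-21.4  20.3  85.4]
pink 18 12 local mm [-36.3  20.1  78.6]
blue 23 16 local mm [-69.3  20.6  81.4]
green 19 12 local mm [-21.4  20.3  85.4]
pink 18 12 local mm [-36.3  20.1  78.6]
blue 23 16 local mm [-69.3  20.6  81.4]
```

```bash
cat > marks.py <<'E'
from h import *
def avg(c,n=4): return np.mean([vision.read_camera(c)["color"].astype(float) for _ in range(n)],0)
I={c:avg(c) for c in("side","top")}
G={"side":{"L":(302,238),"R":(403,357),"g":(332,321)},"top":{"L":(155,247),"R":(286,235),"g":(219,265)}}
U={}
yy,xx=np.mgrid[:384,:512]
for c in I:
    b,g,r=[I[c][...,i] for i in range(3)]
    for n in("L","R"):
        q=px(c,G[c][n]); k=np.hypot(xx-q[0],yy-q[1])<4
        w=np.clip((r-(g+b)/2)-12,0,None)*k; U[c,n]=np.array([(xx*w).sum(),(yy*w).sum()])/w.sum(); print(c,n,(U[c,n]-q).round(2),int(w.max()),int((w>0).sum()))
B=[]
for n in("L","R"):
    X=cv2.triangulatePoints(P("side"),P("top"),U["side",n].reshape(2,1),U["top",n].reshape(2,1))[:,0];X=X[:3]/X[3]-[pp[0],pp[1],0]
    cs,q=np.cos(pp[2]),np.sin(pp[2]); print(n,(1e3*np.array([cs*X[0]+q*X[1],-q*X[0]+cs*X[1],X[2]])).round(1))
a=cv2.resize(I["side"].astype(np.uint8)[185:235,275:335],(720,600),interpolation=cv2.INTER_CUBIC)
b=cv2.resize(I["top"].astype(np.uint8)[140:190,265:305],(480,600),interpolation=cv2.INTER_CUBIC)
cv2.imwrite("pics/mk.png",cv2.resize(np.hstack([a,b]),(800,400)))
E
python3 marks.py
```

```text
side L [0.04 0.21] 32 10
side R [0.02 0.13] 33 8
top L [0.1 0. ] 35 3
top R [-0.23 -0.15] 66 4
L [-22.4  64.   98.7]
R [-21.9 -24.5  98.1]
```

View pics/mk.png

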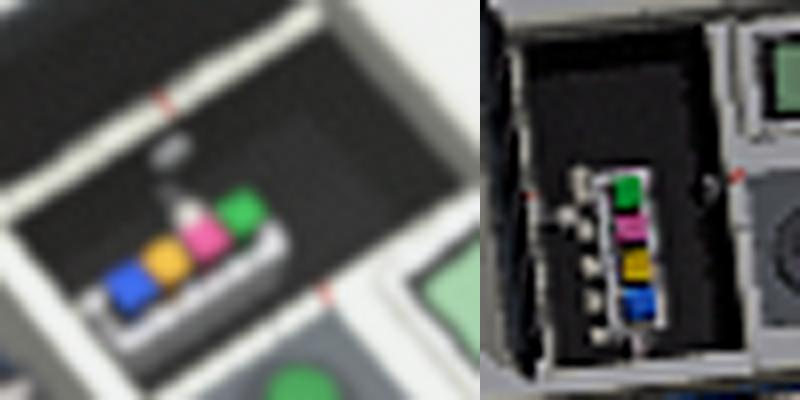

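In the averaged view the red marks are at about local x = -22 to -20.5, depending on method, and green is at -21 to -22. I can't tell yet whether the click has happened, so I'll probe with the finger force.

>>> arm_command(
  series=[-0.5, 0, 0, 0, 0, 0, 1, -1, 0, 0, 0, 0, 0, 1, -1.4, 0, 0, 0, 0, 0, 1, -1.55, 0, 0, 0, 0, 0, 1, -1.55, 0, 0, 0, 0, 0, 1],
)

```text
time: 7.5
eef_pos: [0.4789, -0.0467, 0.0409]
tcp_rot: [-0.048, 0.999, -0.0, -0.0]
contact_force: [0.3, -0.1, 0.7]
opening: -0.003
finger_force: 0.4
```

```bash
python3 -c "
from h import *
loc();print(telemetry.get_state()['finger_force']);caps()"
```

```text
local mm [-232.6   19.7   40.9] f [ 0.24 -0.17  0.74] t 7.5
0.35330490501451095
green 19 13 local mm [-20.7  20.5  84.5]
pink 18 13 local mm [-35.9  20.1  79.5]
blue 24 14 local mm [-68.6  20.6  80.3]
```

>>> arm_command(
  series=[-0.05, 0, 0, 0, 0, 0, 1, -0.05, 0, 0, 0, 0, 0, 1, -0.05, 0, 0, 0, 0, 0, 1],
)

```text
time: 7.85
eef_pos: [0.4789, -0.0467, 0.0409]
tcp_rot: [-0.048, 0.999, 0.0, -0.0]
contact_force: [-1.1, -0.4, 0.3]
opening: -0.003
finger_force: 0.8
```

```bash
python3 -c "
from h import *
loc();print(telemetry.get_state()['finger_force']);caps()"
```

```text
local mm [-232.6   19.8   40.9] f [-1.18 -0.33  0.25] t 7.85
0.8094199646484412
green 19 13 local mm [-20.7  20.5  84.4]
pink 18 13 local mm [-35.9  20.1  79.5]
blue 24 14 local mm [-68.6  20.6  80.3]
```

>>> arm_command(
  series=[-0.05, 0, 0, 0, 0, 0, 1, -0.05, 0, 0, 0, 0, 0, 1, -0.05, 0, 0, 0, 0, 0, 1],
)

```text
time: 8.2
eef_pos: [0.4791, -0.0466, 0.0408]
tcp_rot: [-0.048, 0.999, 0.0, -0.001]
contact_force: [-4.9, -1.7, 1.5]
opening: -0.003
finger_force: 2.2
```

```bash
python3 -c "
from h import *
loc();print(telemetry.get_state()['finger_force']);caps()"
```

```text
local mm [-232.4   19.8   40.8] f [-5.08 -1.2   1.55] t 8.2
2.1538590955939796
green 19 12 local mm [-20.3  20.7  83.9]
pink 19 13 local mm [-35.9  20.1  80.1]
blue 23 12 local mm [-68.3  20.7  80.5]
```

>>> arm_command(
  series=[0.5, 0, 0, 0, 0, 0, 1, 1, 0, 0, 0, 0, 0, 1, 1.5, 0, 0, 0, 0, 0, 1, 1.5, 0, 0, 0, 0, 0, 1, 1.5, 0, 0, 0, 0, 0, 1],
)

```text
time: 8.72
eef_pos: [0.4647, -0.048, 0.0411]
tcp_rot: [-0.047, 0.999, -0.0, 0.0]
contact_force: [0.0, 0.8, -0.2]
opening: -0.001
finger_force: 0.0
```

```bash
python3 - <<'E'
from h import *
loc();caps()
import runpy
g=runpy.run_path("marks.py"); I=g["I"];U=g["U"]
# known-z local x for marks and caps, per camera
def lx(c,u,z):
    p=((np.array(u)-np.array(org[c])+.5)*5-.5); x=atz(c,p,z)-pp[:2]; return 1e3*(np.cos(pp[2])*x[0]+np.sin(pp[2])*x[1])
for c in I:
    h=cv2.cvtColor(I[c].astype(np.uint8),cv2.COLOR_BGR2HSV); yy,xx=np.mgrid[:384,:512]
    r={n:round(lx(c,U[c,n],.098),1) for n in "LR"}
    for n,lo,hi in(("green",(45,120,40),(75,255,255)),("blue",(105,140,60),(125,255,255)),("pink",(155,90,80),(172,255,255))):
        gq=px(c,dict(side={"green":(332,321),"blue":(262,368),"pink":(308,337)},top={"green":(219,265),"blue":(227,333),"pink":(221,288)})[c][n])+np.array([3,-2] if c=="side" else [0,-3])
        k=(cv2.inRange(h,lo,hi)>0)&(np.hypot(xx-gq[0],yy-gq[1])<6); r[n]=(round(lx(c,(xx[k].mean(),yy[k].mean()),.087),1),int(k.sum()))
    print(c,r)
E
```

```text
local mm [-246.8   19.8   41.1] f [ 0.12  0.76 -0.2 ] t 8.72
green 19 13 local mm [-20.7  20.5  84.5]
pink 17 13 local mm [-36.   20.1  80.2]
blue 24 13 local mm [-68.4  20.7  79.9]
side L [0.06 0.22] 33 10
side R [0.   0.12] 32 8
top L [0.13 0.  ] 35 3
top R [-0.23 -0.15] 67 4
L [-22.4  63.9  98.8]
R [-22.  -24.5  98.2]
side {'L': np.float64(-23.8), 'R': np.float64(-23.0), 'green': (np.float64(-22.3), 22), 'blue': (np.float64(-71.8), 26), 'pink': (np.float64(-39.2), 22)}
top {'L': np.float64(-20.0), 'R': np.float64(-20.5), 'green': (np.float64(-20.7), 12), 'blue': (np.float64(-67.4), 12), 'pink': (np.float64(-36.3), 12)}
```

Green lines up with the marks to within about 0.3 mm in both views. It resisted at 5 N and settled back when released, so it's clicked in. Now the lid.

>>> arm_command(
  series=[0, 0, -4, 0, 0, 0, 1, 0, 0, -8, 0, 0, 0, 1, 0, 0, -12, 0, 0, 0, 1, 0, 0, -16, 0, 0, 0, 1, 0, 0, -20, 0, 0, 0, 1, 0, 0, -24, 0, 0, 0, 1, 0, 0, -26, 0, 0, 0, 1, -3, 1, -26, 0, 0, 0, 1, -6.5, 3, -26, 0, 0, 0, 1, -10, 5, -26, 0, 0, 0, 1],
)

```text
time: 10.05
eef_pos: [0.5608, 0.0115, 0.3023]
tcp_rot: [-0.047, 0.999, -0.0, 0.001]
contact_force: [0.3, 0.0, 0.0]
opening: 0.001
finger_force: 0.0
```

>>> arm_command(
  series=[-3.5, 2, 0, 0, 0, 0, 1, -7, 3.5, 0, 0, 0, 0, 1, -10, 4.5, 0, 0, 0, 0, 1, -11.7, 4.5, 0, 0, 0, 0, 1, -11.7, 4.5, 0, 0, 0, 0, 1, -11.7, 4.5, 0, 0, 0, 0, 1],
)

```text
time: 10.55
eef_pos: [0.6718, 0.0673, 0.2998]
tcp_rot: [-0.048, 0.999, 0.0, -0.001]
contact_force: [-0.2, -0.4, 0.1]
opening: 0.001
finger_force: 0.0
```

```bash
python3 - <<'E'
from h import *
loc();caps()
def l(xw): x=np.array(xw)-pp[:2]; c,s=np.cos(pp[2]),np.sin(pp[2]); return (1e3*np.array([c*x[0]+s*x[1],-s*x[0]+c*x[1]])).round(1)
print("hinge side",l(atz("side",(185,297),.098)),l(atz("side",(400,180),.098)))
E
```

```text
local mm [-29.6 114.7 299.8] f [-0.23 -0.35  0.08] t 10.55
green 19 0 local mm [-1311.3  -965.4  3116.8]
pink 17 0 local mm [-1261.5  -935.   3054.5]
blue 22 0 local mm [-1179.1  -888.4  2952.9]
hinge side [-98.1  72.5] [44.1 63.7]
```

>>> arm_command(
  series=[0, 0.3, 3, 0, 0, 0, 1, 0, 0.3, 6, 0, 0, 0, 1, 0, 0.3, 9, 0, 0, 0, 1, 0, 0.3, 11, 0, 0, 0, 1, 0, 0.3, 12, 0, 0, 0, 1, 0, 0.3, 12, 0, 0, 0, 1],
)

```text
time: 11.15
eef_pos: [0.6694, 0.0696, 0.1786]
tcp_rot: [-0.047, 0.999, 0.0, -0.002]
contact_force: [-1.1, -0.5, 0.1]
opening: 0.003
finger_force: 0.0
```

```bash
python3 - <<'E'
from h import *
loc()
a=vision.read_camera("side")["color"][130:250,235:395]; b=vision.read_camera("top")["color"][115:235,240:360]
cv2.imwrite("pics/m2.png",np.hstack([cv2.resize(a,(460,345),interpolation=cv2.INTER_CUBIC),cv2.resize(b,(340,345),interpolation=cv2.INTER_CUBIC)]))
E
```

```text
local mm [-31.8 117.3 178.6] f [-1.19 -0.41  0.1 ] t 11.15
```

View pics/m2.png

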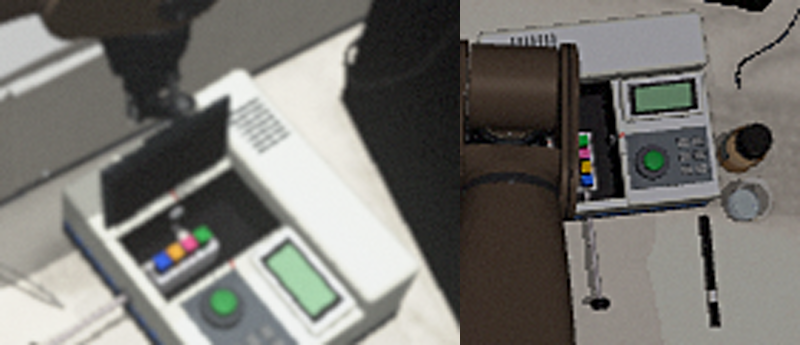

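The finger is behind the lid, at about (165,105) in the left picture, and clear of the centrifuge. Now I'll swing the lid over along its arc.

>>> arm_command(
  series=[0, -1, 0, 0, 0, 0, 1, 0, -2, 0, 0, 0, 0, 1, 0, -2.8, 0, 0, 0, 0, 1, 0, -3.9, 0, 0, 0, 0, 1, 0, -4.9, 0, 0, 0, 0, 1, 0, -6, 0.3, 0, 0, 0, 1, 0, -7, 0.6, 0, 0, 0, 1, 0, -7.9, 1.2, 0, 0, 0, 1, 0, -8.8, 1.8, 0, 0, 0, 1, 0, -8.8, 1.8, 0, 0, 0, 1],
)

```text
time: 12.08
eef_pos: [0.6788, -0.0196, 0.1604]
tcp_rot: [-0.047, 0.999, -0.0, -0.002]
contact_force: [-0.4, -0.3, -0.6]
opening: 0.003
finger_force: 0.0
```

```bash
python3 -c "
from h import *
loc();print(telemetry.get_state()['finger_force'])"
```

```text
local mm [-31.   27.6 160.4] f [-0.47 -0.25 -0.59] t 12.08
0.0
```

>>> arm_command(
  series=[0, -0.6, 0.8, 0, 0, 0, 1, 0, -1.3, 1.6, 0, 0, 0, 1, 0, -1.8, 2.5, 0, 0, 0, 1, 0, -2.3, 3.4, 0, 0, 0, 1, 0, -2.5, 4.1, 0, 0, 0, 1, 0, -2.6, 4.8, 0, 0, 0, 1, 0, -2.7, 5.1, 0, 0, 0, 1, 0, -2.7, 5.1, 0, 0, 0, 1],
)

```text
time: 12.75
eef_pos: [0.6814, -0.0441, 0.1101]
tcp_rot: [-0.047, 0.999, 0.0, -0.001]
contact_force: [-0.5, -0.7, 0.1]
opening: -0.0
finger_force: 0.0
```

```bash
python3 - <<'E'
from h import *
loc();print(telemetry.get_state()['finger_force'])
a=vision.read_camera("side")["color"][130:250,235:395]; b=vision.read_camera("top")["color"][115:235,240:360]
cv2.imwrite("pics/m3.png",np.hstack([cv2.resize(a,(460,345),interpolation=cv2.INTER_CUBIC),cv2.resize(b,(340,345),interpolation=cv2.INTER_CUBIC)]))
E
```

```text
local mm [-30.7   2.9 110.1] f [-0.53 -0.65  0.07] t 12.75
0.0
```

View pics/m3.png

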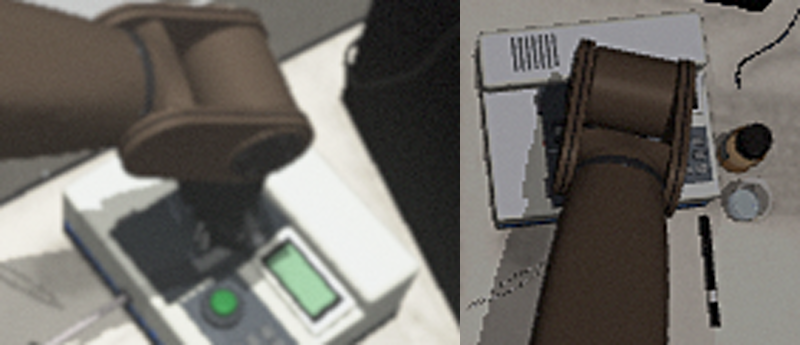

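The lid is almost down, with the finger above it. Next I'll press it fully shut.

>>> arm_command(
  series=[0, 0, 0.2, 0, 0, 0, 1, 0, 0, 0.4, 0, 0, 0, 1, 0, 0, 0.6, 0, 0, 0, 1, 0, 0, 0.6, 0, 0, 0, 1, 0, 0, 0.6, 0, 0, 0, 1],
)

```text
time: 13.27
eef_pos: [0.6823, -0.0443, 0.1059]
tcp_rot: [-0.047, 0.999, 0.0, -0.0]
contact_force: [0.2, -1.0, -0.0]
opening: -0.0
finger_force: 0.0
```

```bash
python3 -c "
from h import *
loc();print(telemetry.get_state()['finger_force'])"
```

```text
local mm [-29.9   2.7 105.9] f [ 0.09 -0.97 -0.03] t 13.27
0.0
```

>>> arm_command(
  series=[0, 0, 0.1, 0, 0, 0, 1, 0, 0, 0.2, 0, 0, 0, 1, 0, 0, 0.2, 0, 0, 0, 1, 0, 0, 0.2, 0, 0, 0, 1],
)

```text
time: 13.6
eef_pos: [0.6824, -0.0443, 0.1054]
tcp_rot: [-0.048, 0.999, 0.0, -0.0]
contact_force: [-3.1, 0.0, 4.8]
opening: -0.002
finger_force: 2.6
```

```bash
python3 -c "
from h import *
loc();print(telemetry.get_state()['finger_force'])"
```

```text
local mm [-29.8   2.6 105.4] f [-3.09  0.3   4.84] t 13.6
2.5836988538503647
```

>>> arm_command(
  series=[0, 0, 0.1, 0, 0, 0, 1, 0, 0, 0.2, 0, 0, 0, 1, 0, 0, 0.2, 0, 0, 0, 1, 0, 0, -1.5, 0, 0, 0, 1, 0, 0, -3.5, 0, 0, 0, 1, 1.4, -3, -3.5, 0, 0, 0, 1, 2.9, -6.1, -3.5, 0, 0, 0, 1, 2.9, -6.1, -3.5, 0, 0, 0, 1, 2.9, -6.1, -3.5, 0, 0, 0, 1, 2.9, -6.1, -3.5, 0, 0, 0, 1],
)

```text
time: 14.43
eef_pos: [0.6592, -0.1078, 0.1387]
tcp_rot: [-0.047, 0.999, 0.0, -0.0]
contact_force: [-0.5, -0.4, 0.3]
opening: -0.003
finger_force: 0.0
```

```bash
python3 - <<'E'
from h import *
loc();print(telemetry.get_state()['finger_force'])
a=vision.read_camera("side")["color"][130:250,235:395]; b=vision.read_camera("top")["color"][115:235,240:360]
cv2.imwrite("pics/m4.png",np.hstack([cv2.resize(a,(460,345),interpolation=cv2.INTER_CUBIC),cv2.resize(b,(340,345),interpolation=cv2.INTER_CUBIC)]))
E
```

```text
local mm [-59.  -58.3 138.7] f [-0.56 -0.36  0.26] t 14.43
0.0
```

View pics/m4.png

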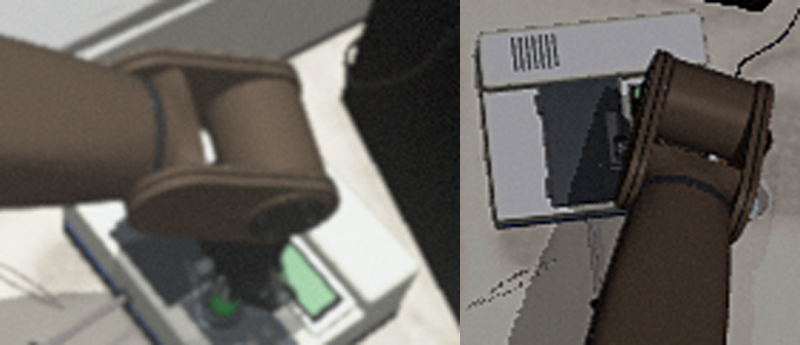

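The lid lies flat on the deck and the fingertip is over the key, at about (222,300) in the left picture. Now I'll press the key.

>>> arm_command(
  series=[0, 0, 0.8, 0, 0, 0, 1, 0, 0, 1.6, 0, 0, 0, 1, 0, 0, 2, 0, 0, 0, 1, 0, 0, 2.3, 0, 0, 0, 1, 0, 0, 2.5, 0, 0, 0, 1, 0, 0, 2.5, 0, 0, 0, 1],
)

```text
time: 15.03
eef_pos: [0.659, -0.107, 0.1144]
tcp_rot: [-0.048, 0.999, 0.001, -0.001]
contact_force: [-3.0, 2.6, 5.1]
opening: 0.001
finger_force: 2.3
```

```bash
python3 -c "
from h import *
loc();print(telemetry.get_state()['finger_force'])"
```

```text
local mm [-59.1 -57.5 114.4] f [-2.76  2.85  5.14] t 15.03
2.282765619456768
```

>>> arm_command(
  series=[0, 0, 0.1, 0, 0, 0, 1, 0, 0, 0.2, 0, 0, 0, 1, 0, 0, 0.3, 0, 0, 0, 1, 0, 0, 0.4, 0, 0, 0, 1, 0, 0, 0.4, 0, 0, 0, 1],
)

```text
time: 15.45
eef_pos: [0.6592, -0.1072, 0.1139]
tcp_rot: [-0.048, 0.999, 0.001, -0.001]
contact_force: [-8.3, 4.2, 14.6]
opening: -0.002
finger_force: 7.7
```

```bash
python3 -c "
from h import *
loc();print(telemetry.get_state()['finger_force'])"
```

```text
local mm [-58.9 -57.7 113.9] f [-7.85  5.02 14.57] t 15.45
7.710844477114733
```

>>> arm_command(
  series=[0, 0, -0.2, 0, 0, 0, 1, 0, 0, -0.4, 0, 0, 0, 1, 0, 0, -0.4, 0, 0, 0, 1, 0, 0, -0.4, 0, 0, 0, 1],
)

```text
time: 15.78
eef_pos: [0.6596, -0.1075, 0.1145]
tcp_rot: [-0.047, 0.999, 0.0, 0.0]
contact_force: [-0.9, 1.9, 4.9]
opening: 0.003
finger_force: 2.3
```

```bash
python3 - <<'E'
from h import *
loc();print(telemetry.get_state()['finger_force'])
u={}
for c,q in(("side",(390,425)),("top",(343,280))):
    h=cv2.cvtColor(d[c]["color"],cv2.COLOR_BGR2HSV); q=px(c,q); yy,xx=np.mgrid[:384,:512]
    k=(cv2.inRange(h,(45,100,30),(80,255,255))>0)&(np.hypot(xx-q[0],yy-q[1])<8); u[c]=np.array([xx[k].mean(),yy[k].mean()]); print(c,k.sum(),np.ptp(xx[k]),np.ptp(yy[k]),u[c]-q)
X=cv2.triangulatePoints(P("side"),P("top"),u["side"].reshape(2,1),u["top"].reshape(2,1))[:,0];print(X[:3]/X[3])
E
```

```text
local mm [-58.6 -58.  114.5] f [-0.73  1.95  4.89] t 15.78
2.255888320505619
side 56 7 7 [-0.18928571  0.13214286]
top 40 6 6 [-0.225 -0.275]
[ 0.6593606  -0.10564704  0.11413536]
```

>>> arm_command(
  series=[0, 0, -0.1, 0, 0, 0, 1, 0, 0, -0.2, 0, 0, 0, 1, 0, 0, -0.2, 0, 0, 0, 1],
)

```text
time: 16.03
eef_pos: [0.6596, -0.1077, 0.1161]
tcp_rot: [-0.047, 0.999, 0.0, 0.0]
contact_force: [-0.1, 2.7, 2.9]
opening: 0.001
finger_force: 1.7
```

```bash
python3 -c "
from h import *
loc();print(telemetry.get_state()['finger_force'])"
```

```text
local mm [-58.6 -58.3 116.1] f [0.18 2.69 2.86] t 16.03
1.7078014556318521
```

>>> arm_command(
  series=[0, 0, -0.1, 0, 0, 0, 1, 0, 0, -0.1, 0, 0, 0, 1, 0, 0, -0.1, 0, 0, 0, 1],
)

```text
time: 16.28
eef_pos: [0.6596, -0.108, 0.1169]
tcp_rot: [-0.047, 0.999, -0.0, 0.0]
contact_force: [1.1, 2.6, 2.1]
opening: 0.004
finger_force: 1.4
```

```bash
python3 -c "
from h import *
loc();print(telemetry.get_state()['finger_force'])"
```

```text
local mm [-58.6 -58.5 116.9] f [1.31 2.47 2.11] t 16.28
1.4196237735450268
```

The force falls off like a spring, about 1 N/mm from 114 mm up to about 119 mm, so the key went all the way down. I'll back off and check.

>>> arm_command(
  series=[0, 0, -2, 0, 0, 0, 1, 0, 0, -6, 0, 0, 0, 1, 0, 0, -10, 0, 0, 0, 1, 0, 0, -14, 0, 0, 0, 1, 0, 0, -18, 0, 0, 0, 1, 2, 3, -18, 0, 0, 0, 1, 4, 7, -18, 0, 0, 0, 1, 6, 11, -18, 0, 0, 0, 1, 8, 15, -18, 0, 0, 0, 1, 8, 18, -18, 0, 0, 0, 1],
)

```text
time: 17.12
eef_pos: [0.56, 0.0639, 0.2958]
tcp_rot: [-0.047, 0.999, -0.001, -0.001]
contact_force: [1.7, -0.3, 0.4]
opening: 0.003
finger_force: 0.0
```

>>> arm_command(
  series=[2, 4, 0, 0, 0, 0, 1, 3, 8, 0, 0, 0, 0, 1, 4, 12, 0, 0, 0, 0, 1, 5, 16, 0, 0, 0, 0, 1, 5, 16, 0, 0, 0, 0, 1, 5, 16, 0, 0, 0, 0, 1],
)

```text
time: 17.62
eef_pos: [0.4967, 0.2194, 0.296]
tcp_rot: [-0.05, 0.999, -0.001, -0.0]
contact_force: [-0.4, -0.3, -0.3]
opening: 0.003
finger_force: 0.0
```

```bash
python3 - <<'E'
from h import *
loc()
a=vision.read_camera("side")["color"][130:280,235:395]; b=vision.read_camera("top")["color"][115:235,240:360]
cv2.imwrite("pics/m5.png",np.hstack([cv2.resize(a,(440,412),interpolation=cv2.INTER_CUBIC),cv2.resize(b,(360,412),interpolation=cv2.INTER_CUBIC)]))
E
```

```text
local mm [-189.4  283.   296. ] f [-0.38 -0.31 -0.33] t 17.62
```

View pics/m5.png

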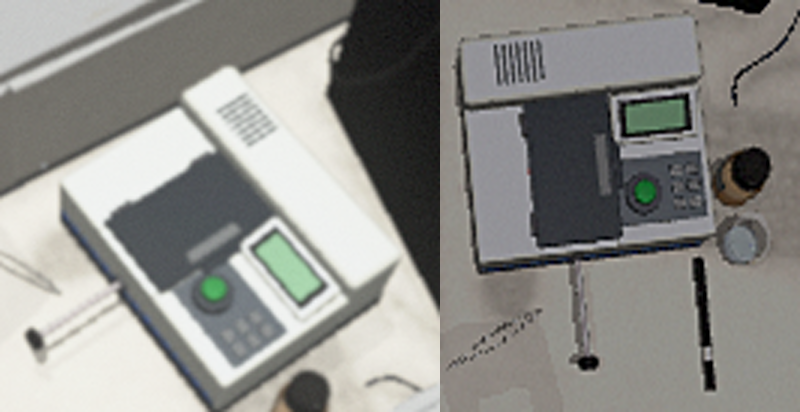

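The lid is flat and shut, the key at (212,290) is up, the knob at (37,340) is still pushed in, and the bystanders and arm are clear. I'll hand the job in.

```bash
python3 -c "
from plant import ctrl
print(ctrl.sign_off())"
```

```text
the job is handed in; nothing more can be done
None
```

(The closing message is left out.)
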